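# Turn the settled coating bottle over and put it back in its holder

### The job

The square white coating bottle has settled: turn it upside down and let it stand by itself on its cap on the bench mat for at least a second. Then turn it upright again and put it away, standing in the square holder. Never let it drop or fall over, and leave the round bottle, the dropper bottle and the screwdriver where they are.

Things in the scene. Friction and masses are not known exactly. Their poses are not given: they have to be found in the camera images.
- bottle: Closed square white plastic bottle, about 250 g; starts upright on the mat. Flat-sided body 52 x 52 mm, 90 mm tall (paper labels on two sides), sloping shoulder to 98 mm, black round screw cap 44 mm across from 98 to 124 mm (its top). Centre of mass about 57 mm up. It can also stand on its cap or lie on a side. Origin: centre of the underside; z towards the cap; x, y square to the sides
- bottle_mid (a point): Centre of the bottle's square body, 45 mm above its underside on its axis; its axes are the bottle's
- bottle_cap (a point): Centre of the flat top of the bottle's cap, 124 mm above its underside
- square_holder: The bottle's own place: low open square steel tray fixed on the bench, 74 x 74 mm outside, 64 x 64 mm inside, rim 16 mm and inner floor 5 mm above the bench. A small sloping label plate with an embossed square reaches 70 mm out on its +x side, below 26 mm high. Origin: centre of the underside; z up; x, y square to the walls
- square_holder_floor (a point): Centre of the square holder's inner floor
- round_holder: Low round steel tray fixed on the bench, belonging to another container, empty: 74 mm across outside, 64 mm inside, rim 16 mm high, with the same label plate but an embossed ring. Not for the square bottle. Origin at the centre of its underside
- round_bottle: Bystander: round white bottle, 48 mm across, 105 mm tall, standing. Origin at the centre of its underside
- dropper: Bystander: small clear dropper bottle with a thin tip, 36 mm across, 95 mm tall, standing. Origin at the centre of its underside
- screwdriver: Bystander: screwdriver 200 mm long lying on the bench along its own x, handle to -x
Not all that is in view belongs to the job. What is shaped like the bottle but orange or purple is not meant.

How it is judged:
On the way:
1. the bottle stands upside down on its cap on the bench mat, let go and at rest, for 0.8 s (angle between bottle's own z axis and vertical above 3.04 rad and height (world z) of bottle_cap below 0.004 m and contact force between bottle and the arm below 0.05 N and contact force between bottle and the fingers below 0.05 N and linear speed of bottle below 0.03 m/s), for 0.8 s.
At the end, for the whole second after the job is handed in: The bottle stands upright (within 0.06 rad) inside the square holder, its underside on the holder's inner floor (within 4 mm in height) and its axis within 12 mm of the holder's centre, any side facing any way, released and at rest (angle between bottle's own z axis and vertical below 0.06 rad and horizontal distance between bottle and square_holder_floor below 0.012 m and z of bottle in the frame of square_holder_floor between -0.004 and 0.004 m and linear speed of bottle below 0.02 m/s and contact force between bottle and the fingers below 0.05 N); the robot touches nothing.
It fails at once if the bottle drops: it moves faster than 0.5 m/s while the gripper does not touch it (contact force between bottle and the fingers below 0.05 N and linear speed of bottle above 0.5 m/s).
It fails at once if the bottle falls over: it turns faster than 7 rad/s while the gripper does not touch it (contact force between bottle and the fingers below 0.05 N and angular speed of bottle above 7 rad/s).
It fails at once if the round bottle is moved more than 30 mm (distance of round_bottle from where it was at the start of the episode above 0.03 m).
It fails at once if the dropper bottle is moved more than 30 mm (distance of dropper from where it was at the start of the episode above 0.03 m).
It fails at once if the screwdriver is moved more than 30 mm (distance of screwdriver from where it was at the start of the episode above 0.03 m).
It also fails if it takes over 72 s, if anything falls off the work surface, if the arm or the gripper's body presses on something with over 40 N, if the wrist force passes 120 N, or if a joint passes its speed limit or range.

### The arm

A 6-joint arm with a two-finger parallel gripper is mounted at the origin on the work surface. World frame = base frame: x ahead of the robot, y to its left, z up, the work surface at z = 0. Lengths are in m, angles in rad, forces in N, time in s.
With the tool pointing down it reaches from about 0.4 to 0.825 m from the base axis. Payload 7 kg.
Tool frame: the origin (TCP) lies on the centre line of the jaws, within the pads' length; the fingertips stand 22 mm ahead of it and the grasp point (between the pads) lies 3 mm ahead of it; z points along the fingers, y is the line along which they close (so a half turn about z gives the same grasp; the last joint's range is limited). The gripper opens to 88 mm and grips with 3 to 60 N. Pads are 19 mm wide; open, the fingers measure 130 mm over their backs; the gripper's body (78 mm by 193 mm) begins 47 mm behind the grasp point.
Start: joints at [-1.003, 0.359, 0.012, 0, -1.224, -0.288], TCP at [0.186, -0.649, 0.249] pointing down, gripper open.
Joint ranges: [-3.07, 3.07], [-1.43, 2.12], [-1.02, 1.25], [-3.03, 1.67], [-3.05, -0], [-3.03, 3.03]. Speed limits (rad/s): [2.39, 2.39, 3.01, 3.14, 3.14, 3.14].

### API

Orientations are given as [roll, pitch, yaw] about the fixed x, y, z axes, in that order (R = Rz(yaw) Ry(pitch) Rx(roll)).
In Python, from station import arm gives the robot as it stands.
- The arm moves only by the tool arm_command, never from a script. Its argument "series" is one flat list of numbers, 7 for each row, row after row: the turn, a rotation vector about the tool's x, y, z each as a share of 90 degrees, from -1 to 1, then the shift along the tool's x, y, z each as a share of 0.1 m, from -1 to 1, then the opening, from 0 (shut) to 1 (fully open). A call has 1 to 8 rows; each row is the pose to reach, as a shift and turn from the pose commanded when the call began, along the tool's axes at that moment; what a row does not reach only later rows make up. A row lasts 1/8 s, in which the tool goes at most 62.5 mm and 10.7 degrees, less where a joint would pass 70% of its speed; a pose out of reach is approached as far as the arm can. A call with a number of a shift or a turn outside -1 to 1 is refused whole. A call with a gripper value outside its range is refused whole. The fingers move at their own pace and stop on an object; "force" is the grip in N (left out, the last holds). Time passes only in rows, so rows that repeat a pose let the fingers close. It gives the time, the measured TCP pose, the force, the opening and the grip force at its end, in the units of the state.
- arm.get_state(): the state, without advancing time (a new reading comes with each control period).
- arm.grab_frame(name): name is "scene" or "top" or "wrist"; returns the picture (384x512x3 uint8, blue, green, red); there is no depth.
- arm.camera_model(name): a dict with "fovy" (degrees; the focal length in pixels is half the picture's height over the tangent of half this angle, whatever the lens; pixels are square), "cx", "cy" (the principal point, pixels), "D" ([k1, k2, p1, p2, k3] as OpenCV has them; the pictures are not rectified), "pose" (4x4, takes a point from camera to world coordinates). Camera axes: x right, y down, z forward; pixel columns grow to the right and rows downward; lengths in m; the calibration is good to about 2 mm. A picture is of the moment at which its call begins: read the wrist's pose just before it. camera_model takes no time and is no camera call; for the wrist camera it gives the pose at the moment of the call.
- arm.job_done(): hands the job in; it is judged then, once.
The state is a dict: "t": time; "q": joint angles; "qd": joint speeds; "joint_efforts": joint torques, N m; "eef_pos": TCP position; "ee_rot": TCP orientation; "force": force on the tool from outside, world axes, zero at the start; "moment": the same for the moment, N m; "width": finger opening in m; "gripper_force": force on a finger pad.
Only numpy, scipy, OpenCV 4.12 (cv2) and the standard library are available. Lean on these libraries where they do the work, as an engineer would, in place of code of your own. Each camera call takes 0.05 s, during which the arm holds its last target. There are 200 camera calls.

## Working session

There is one attempt and no reset: what is moved stays moved. The work goes in short steps, Python scripts to look and compute and a tool call to move; the robot and the scene stay as the last step left them, time stands still between calls to the robot, and variables do not carry over. Pictures are saved under pics/ and viewed, at most 12 in all, crops included, and the job is handed in when it is done.

Besides the shell and the picture viewer there is one more tool, called after "Request:" by a JSON object that holds its "op" and its "data". arm_command: Moves the arm, as the interface text tells. Its arguments: {"type":"object","properties":{"series":{"type":"array"},"force":{"type":"number"}},"required":["series"]}

```bash
ls; mkdir -p pics; python3 - <<'E'
from station import arm
import cv2,numpy as np
for n in ("scene","top"):
    cv2.imwrite(f"pics/{n}0.png",arm.grab_frame(n)); m=arm.camera_model(n); print(n,m)
s=arm.get_state(); print(s)
E
```

```text
pics
scene {'fovy': 46.45886583329125, 'cx': 253.80100296100912, 'cy': 193.31767754629925, 'D': array([-0.1689307,  0.       ,  0.       ,  0.       ,  0.       ]), 'pose': array([[-0.55506812,  0.63761482, -0.53417854,  1.10760842],
       [ 0.83177217,  0.43116362, -0.34964696,  0.30611308],
       [ 0.00737827, -0.63839272, -0.76967545,  0.88974109],
       [ 0.        ,  0.        ,  0.        ,  1.        ]])}
top {'fovy': 48.85810665639923, 'cx': 256.6782785672093, 'cy': 190.81327045522193, 'D': array([-0.13881512,  0.        ,  0.        ,  0.        ,  0.        ]), 'pose': array([[ 0.01751802, -0.99831128,  0.05538685,  0.49212218],
       [-0.99983005, -0.01780909, -0.00476588, -0.03856094],
       [ 0.00574422, -0.05529395, -0.9984536 ,  1.2327777 ],
       [ 0.        ,  0.        ,  0.        ,  1.        ]])}
{'t': 0.1, 'q': array([-1.00289995e+00,  3.59330344e-01,  1.11731238e-02, -2.94895177e-04,
       -1.22408872e+00, -2.88086134e-01]), 'qd': array([ 8.67563962e-04, -1.34065725e-03,  2.02828031e-03,  7.58595525e-04,
        1.26862362e-03, -3.98139075e-06]), 'joint_efforts': array([-2.95142898e-03, -5.84163702e+01,  2.93753368e+01,  7.01536596e+00,
        1.02256189e-02, -4.84033421e-05]), 'eef_pos': array([ 0.18627758, -0.64838388,  0.24771891]), 'ee_rot': array([ 3.14012401e+00, -1.46086019e-04, -2.86188271e+00]), 'force': array([ 0.19542444, -0.13309986, -0.17610495]), 'moment': array([-0.01652105,  0.05167071,  0.01004692]), 'gripper_force': 0.0, 'width': 0.08756344323369214}
```

View pics/scene0.png

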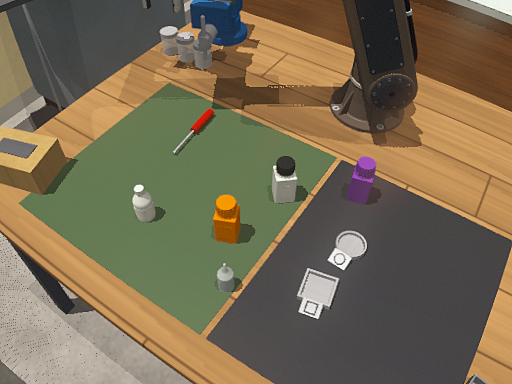

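View pics/top0.png

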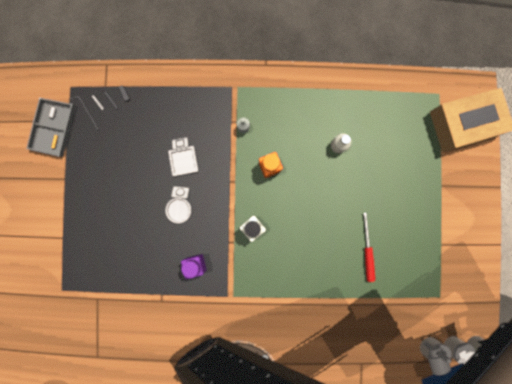

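The scene shows the white square bottle (285,180 in scene; 253,229 in top), square holder (318,290; 183,160), round holder (350,245; 178,210), and the orange and purple decoys. Next I'll enlarge the bottle and holder.

```bash
python3 - <<'E'
import cv2,numpy as np
t=cv2.imread("pics/top0.png"); s=cv2.imread("pics/scene0.png")
def c(im,x,y,w=50,h=37): return cv2.resize(im[y:y+h,x:x+w],(400,296),interpolation=cv2.INTER_CUBIC)
a=np.hstack([c(t,228,210),c(t,158,135)]); b=np.hstack([c(s,260,150,75,56),c(s,282,262,75,56)])
cv2.imwrite("pics/crops.png",np.vstack([a,b]))
E
```

```text
(no output)
```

View pics/crops.png

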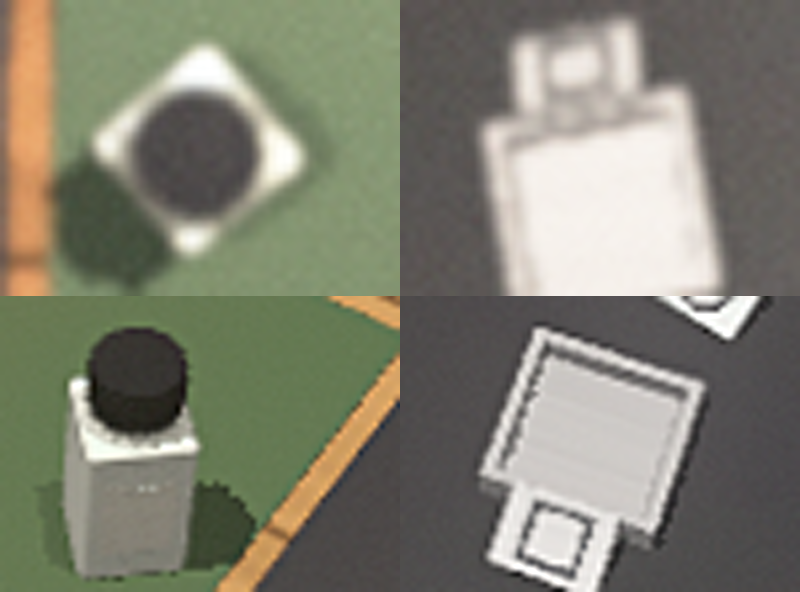

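```bash
cat > h.py <<'E'
from station import arm
import cv2,numpy as np
from scipy.spatial.transform import Rotation as R
def ray(n,px,z):
    m=arm.camera_model(n); f=192/np.tan(np.radians(m['fovy'])/2)
    K=np.array([[f,0,m['cx']],[0,f,m['cy']],[0,0,1]])
    p=cv2.undistortPoints(np.float64(px).reshape(-1,1,2),K,m['D'])[:,0]
    T=np.array(m['pose']); d=np.c_[p,np.ones(len(p))]@T[:3,:3].T
    return (T[:3,3]+d*((z-T[2,3])/d[:,2])[:,None])[:,:2]
def crop(pts,x,y,s): return (np.array(pts)+.5)/s-.5+[x,y]
def show(l,P):
    e=np.roll(P,-1,0)-P; print(l,P.round(4).tolist(),"mean",P.mean(0).round(4),"edges",np.linalg.norm(e,axis=1).round(4),"ang",np.degrees(np.arctan2(e[:,1],e[:,0])).round(1))
E
python3 - <<'E'
from h import *
show("bt",ray("top",crop([(207,42),(305,158),(192,255),(93,143)],228,210,8),.09))
show("cap t",ray("top",crop([(196,92),(260,155),(196,218),(130,155)],228,210,8),.124))
show("bs",ray("scene",crop([(82,160+121-296+100),(200,449-296),(90,460-296)],260,150,5.333),.09))
show("cap s",ray("scene",crop([(138,328-296),(187,360-296),(138,394-296),(89,360-296)],260,150,5.333),.124))
show("base s",ray("scene",crop([(182,570-296),(85,577-296)],260,150,5.333),0))
show("ht",ray("top",crop([(85,122),(290,85),(322,290)],158,135,8),.016))
show("hs",ray("scene",crop([(140,32),(305,87),(255,239),(86,174)],282,262,5.333),.016))
show("others z=0",ray("top",[(333,152),(238,131),(364,213),(371,281),(178,210)],0))
E
```

```text
bt [[0.4905, -0.0364], [0.4519, -0.0701], [0.4186, -0.0326], [0.4557, 0.0014]] mean [ 0.4542 -0.0344] edges [0.0512 0.0502 0.0504 0.0514] ang [-138.8  131.6   42.5  -47.5]
cap t [[0.4741, -0.0332], [0.4539, -0.0545], [0.4329, -0.0339], [0.4531, -0.0119]] mean [ 0.4535 -0.0334] edges [0.0294 0.0294 0.0298 0.0298] ang [-133.5  135.5   47.4  -45.3]
bs [[0.4498, -0.0633], [0.4555, 0.0028], [0.4889, -0.0347]] mean [ 0.4648 -0.0318] edges [0.0663 0.0502 0.0484] ang [  85.1  -48.3 -143.8]
cap s [[0.4358, -0.0441], [0.4406, -0.0157], [0.4706, -0.0231], [0.4652, -0.0518]] mean [ 0.4531 -0.0337] edges [0.0287 0.0309 0.0292 0.0303] ang [  80.4  -13.9 -100.7  165.2]
base s [[0.4541, 0.0005], [0.4838, -0.0358]] mean [ 0.4689 -0.0177] edges [0.0469 0.0469] ang [-50.7 129.3]
ht [[0.6748, 0.2158], [0.6894, 0.141], [0.6146, 0.1272]] mean [0.6596 0.1613] edges [0.0763 0.0761 0.1072] ang [ -79.  -169.5   55.8]
hs [[0.6135, 0.1302], [0.5985, 0.201], [0.6712, 0.2162], [0.6835, 0.1448]] mean [0.6417 0.173 ] edges [0.0725 0.0743 0.0724 0.0714] ang [ 102.    11.8  -80.3 -168.2]
others z=0 [[0.6794, -0.268], [0.7364, 0.0138], [0.5007, -0.3616], [0.3009, -0.3853], [0.5002, 0.1847]] mean [ 0.5435 -0.1633] edges [0.2875 0.4432 0.2012 0.6038 0.4869] ang [  78.6 -122.1 -173.2   70.7  -68.4]
```

The bottle is at (0.4535, -0.034) with yaw about 42°. The square holder is at (0.6435, 0.172) with yaw about 11°. First I'll move over free mat, then test a horizontal tool pose there.

Request:
{"op": "arm_command", "data": {"series": [0,0,0,-0.5,0.37,-0.1,1,0,0,0,-1,0.75,-0.2,1]}}

```text
t: 0.35
eef_pos: [0.261, -0.5492, 0.2674]
ee_rot: [3.14, -0.001, -2.864]
force: [1.1, -0.3, 1.0]
width: 0.0877
gripper_force: 0.0
```

Request:
{"op": "arm_command", "data": {"series": [0,0,0,-0.5,0.37,-0.1,1,0,0,0,-1,0.75,-0.2,1]}}

```text
t: 0.6
eef_pos: [0.3361, -0.4501, 0.2881]
ee_rot: [3.141, -0.0, -2.862]
force: [1.0, -1.1, 0.1]
width: 0.0875
gripper_force: 0.0
```

Request:
{"op": "arm_command", "data": {"series": [0,0,0,-0.5,0.37,-0.1,1,0,0,0,-1,0.75,-0.2,1]}}

```text
t: 0.85
eef_pos: [0.4105, -0.3516, 0.308]
ee_rot: [3.141, 0.0, -2.862]
force: [0.4, -1.0, 0.1]
width: 0.0878
gripper_force: 0.0
```

```bash
cat > lg.py <<'E'
from h import *
import json
s=arm.get_state(); open("log.txt","a").write(json.dumps([s['q'].tolist(),s['eef_pos'].tolist(),s['ee_rot'].tolist()])+"\n")
M=R.from_euler('xyz',s['ee_rot']).as_matrix()
print(round(s['t'],2),"q",s['q'].round(3),"p",s['eef_pos'].round(4),"R\n",M.round(3),s['force'].round(1),s['width'].round(4),round(s['gripper_force'],1))
E
python3 lg.py
```

```text
Traceback (most recent call last):
  File "lg.py", line 5, in <module>
    print(round(s['t'],2),"q",s['q'].round(3),"p",s['eef_pos'].round(4),"R\n",M.round(3),s['force'].round(1),s['width'].round(4),round(s['gripper_force'],1))
                                                                                                             ^^^^^^^^^^^^^^^^
AttributeError: 'float' object has no attribute 'round'
```

Request:
{"op": "arm_command", "data": {"series": [0,-0.5,0,0,0,0,1,0,-0.5,0,0,0,0,1,0,-0.5,0,0,0,0,1,0,-0.5,0,0,0,0,1,0,-1,0,0,0,0,1,0,-1,0,0,0,0,1,0,-1,0,0,0,0,1,0,-1,0,0,0,0,1]}}

```text
t: 1.85
eef_pos: [0.4089, -0.3548, 0.3089]
ee_rot: [-3.091, 1.506, -2.814]
force: [1.3, 0.7, -0.9]
width: 0.0875
gripper_force: 0.0
```

```bash
python3 lg.py
```

```text
Traceback (most recent call last):
  File "lg.py", line 5, in <module>
    print(round(s['t'],2),"q",s['q'].round(3),"p",s['eef_pos'].round(4),"R\n",M.round(3),s['force'].round(1),s['width'].round(4),round(s['gripper_force'],1))
                                                                                                             ^^^^^^^^^^^^^^^^
AttributeError: 'float' object has no attribute 'round'
```

```bash
sed -i "s/s\['width'\].round(4)/round(s['width'],4)/" lg.py; tail -2 log.txt; python3 lg.py; python3 - <<'E'
from h import *
cv2.imwrite("pics/s1.png",arm.grab_frame("scene"))
E
```

```text
[[-0.34548398515584783, 0.10207952423175923, -0.189294436416419, -0.00011702907841068236, -1.2794955681984883, -0.9455104706722839], [0.4105320925688564, -0.35156078714870326, 0.3080281219044119], [3.141458917975149, 6.259784149476033e-06, -2.8618243977117808]]
[[-1.380043177676634, 0.34527098900999964, -0.30708653795604535, -1.4676703620042317, -1.5992925007632384, 0.6598775484603775], [0.40894750205766334, -0.35479597014560404, 0.3089014756466259], [-3.0906844245397838, 1.5061931919284235, -2.8144347713764826]]
1.85 q [-1.38   0.345 -0.307 -1.468 -1.599  0.66 ] p [ 0.4089 -0.3548  0.3089] R
 [[-0.061 -0.273  0.96 ]
 [-0.021  0.962  0.272]
 [-0.998 -0.003 -0.064]] [ 1.3  0.7 -0.9] 0.0875 0.0
```

View pics/s1.png

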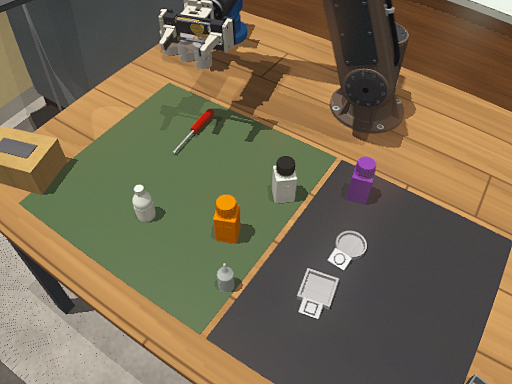

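Tool-horizontal works, with the wrist hanging below the forearm. Joint readings suggest the free area on the right of the mat suits the flip. First, a top grasp to carry the bottle there.

Request:
{"op": "arm_command", "data": {"series": [0,1,0,0,1,0,1,0,1,0,0,1,0,1,0,1,0,0,1,0,1,0,1,0,0,1,0,1,0,1,0,0,1,0,1,0,1,0,0,1,0,1,0,1,0,0,1,0,1,0,1,0,0,1,0,1]}}

```text
t: 2.9
eef_pos: [0.3836, -0.2571, 0.3111]
ee_rot: [-3.136, 0.04, -2.861]
force: [-0.8, -1.1, -0.2]
width: 0.0878
gripper_force: 0.0
```

Request:
{"op": "arm_command", "data": {"series": [0,0,0,-0.3,0.5,0.15,1,0,0,0,-0.64,0.96,0.3,1,0,0,0,-0.64,0.96,0.3,1]}}

```text
t: 3.28
eef_pos: [0.42, -0.1436, 0.2812]
ee_rot: [-3.141, 0.044, -2.857]
force: [-0.2, -0.5, 0.5]
width: 0.0874
gripper_force: 0.0
```

Request:
{"op": "arm_command", "data": {"series": [0,0,-0.1,-0.3,0.5,0.15,1,0,0,-0.2,-0.64,0.96,0.3,1,0,0,-0.289,-0.64,0.96,0.3,1,0,0,-0.289,-0.64,0.96,0.3,1]}}

```text
t: 3.78
eef_pos: [0.4551, -0.0364, 0.2544]
ee_rot: [-3.123, 0.039, -2.408]
force: [0.1, -0.9, 0.4]
width: 0.0873
gripper_force: 0.0
```

```bash
python3 lg.py; python3 - <<'E'
from h import *
m=arm.camera_model("wrist"); im=arm.grab_frame("wrist"); T=np.array(m['pose'])
f=192/np.tan(np.radians(m['fovy'])/2);K=np.array([[f,0,m['cx']],[0,f,m['cy']],[0,0,1]])
c,s=np.cos(np.radians(42)),np.sin(np.radians(42))
P=[]
for z in (.09,0):
    for a,b in ((1,1),(1,-1),(-1,-1),(-1,1)):
        P.append([.4535+.026*(a*c-b*s),-.034+.026*(a*s+b*c),z])
P.append([.4535,-.034,.124]); P=np.array(P)
Ti=np.linalg.inv(T); q=cv2.projectPoints(P,cv2.Rodrigues(Ti[:3,:3])[0],Ti[:3,3],K,m['D'])[0][:,0]
for u in q: cv2.circle(im,tuple(int(v) for v in u.round()),2,(0,0,255),-1)
cv2.imwrite("pics/w1.png",im)
print(ray("top",[(441,190),(300,92),(300,297),(371,250)],0).round(3), ray("top",[(271,165)],.12).round(3))
E
```

```text
3.77 q [ 0.356 -0.041 -0.464  0.003 -1.105 -1.195] p [ 0.4551 -0.0364  0.2544] R
 [[-0.742 -0.669  0.041]
 [-0.669  0.743  0.013]
 [-0.039 -0.018 -0.999]] [ 0.1 -0.9  0.4] 0.0873 0.0
[[ 0.573 -0.6  ]
 [ 0.859 -0.169]
 [ 0.253 -0.176]
 [ 0.392 -0.384]] [[ 0.623 -0.081]]
```

View pics/w1.png

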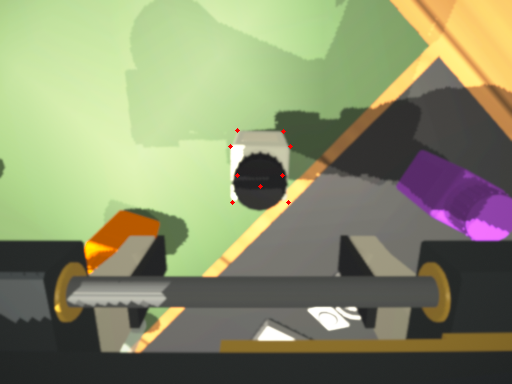

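The predicted corners (red) land on the bottle, at about (260,170) in the wrist image, so the position is confirmed. Next I'll level the tool and descend.

Request:
{"op": "arm_command", "data": {"series": [-0.0115,0.026,0,0.035,0.047,0.5,1,-0.0115,0.026,0,0.035,0.047,1,1,-0.0115,0.026,0,0.035,0.047,1,1,-0.0115,0.026,0,0.035,0.047,1,1]}}

```text
t: 4.32
eef_pos: [0.4536, -0.0347, 0.1551]
ee_rot: [3.141, -0.002, -2.41]
force: [-0.0, 0.1, 1.3]
width: 0.0875
gripper_force: 0.0
```

```bash
python3 lg.py
```

```text
4.33 q [ 3.590e-01  8.200e-02 -5.860e-01  1.000e-03 -9.050e-01 -1.199e+00] p [ 0.4536 -0.0347  0.1551] R
 [[-0.744 -0.668 -0.002]
 [-0.668  0.744 -0.001]
 [ 0.002  0.    -1.   ]] [-0.   0.1  1.3] 0.0875 0.0
```

Request:
{"op": "arm_command", "data": {"series": [0,0,0,0,0,0.4,1,0,0,0,0,0,0.7,1,0,0,0,0,0,0.7,1,0,0,0,0,0,0.7,0.6,0,0,0,0,0,0.7,0,0,0,0,0,0,0.7,0,0,0,0,0,0,0.7,0,0,0,0,0,0,0.7,0], "force": 25}}

```text
t: 5.32
eef_pos: [0.4523, -0.0343, 0.0836]
ee_rot: [3.14, -0.004, -2.408]
force: [-1.8, -0.2, 6.5]
width: 0.0521
gripper_force: 24.9
```

Request:
{"op": "arm_command", "data": {"series": [0,0,0,0,0,0,0,0,0,0,0,0,0,0,0,0,0,0,0,-0.2,0,0,0,0,0,0,-0.6,0,0,0,0,0,0,-1,0,0,0,0,0,0,-1,0]}}

```text
t: 6.08
eef_pos: [0.454, -0.0338, 0.1857]
ee_rot: [-3.141, 0.001, -2.408]
force: [0.2, -0.3, -4.3]
width: 0.0521
gripper_force: 24.9
```

```bash
python3 lg.py
```

```text
6.08 q [ 0.361  0.046 -0.545  0.    -0.98  -1.197] p [ 0.454  -0.0338  0.1857] R
 [[-0.743 -0.67   0.001]
 [-0.67   0.743  0.   ]
 [-0.001 -0.    -1.   ]] [ 0.2 -0.3 -4.3] 0.0521 24.9
```

Request:
{"op": "arm_command", "data": {"series": [0,0,0,0.25,-0.33,-0.1,0,0,0,0,0.6,-0.8,-0.1,0,0,0,0,0.695,-0.942,-0.1,0]}}

```text
t: 6.45
eef_pos: [0.463, -0.1529, 0.1917]
ee_rot: [3.138, -0.006, -2.41]
force: [0.8, -0.3, -3.1]
width: 0.052
gripper_force: 24.9
```

Request:
{"op": "arm_command", "data": {"series": [0,0,0,0.35,-0.47,-0.1,0,0,0,0,0.695,-0.942,-0.1,0]}}

```text
t: 6.7
eef_pos: [0.4754, -0.2685, 0.2026]
ee_rot: [3.139, -0.004, -2.407]
force: [1.4, 1.3, -2.9]
width: 0.0522
gripper_force: 24.9
```

Request:
{"op": "arm_command", "data": {"series": [0,0,0,0.35,-0.47,-0.1,0,0,0,0,0.695,-0.942,-0.1,0]}}

```text
t: 6.95
eef_pos: [0.4867, -0.3854, 0.2123]
ee_rot: [3.138, -0.004, -2.408]
force: [1.1, 0.1, -3.4]
width: 0.0522
gripper_force: 24.9
```

Request:
{"op": "arm_command", "data": {"series": [0,0,0.1,0.35,-0.47,0,0,0,0,0.2,0.6,-0.8,0,0,0,0,0.3,0.695,-0.942,0,0,0,0,0.356,0.695,-0.942,0,0,0,0,0.356,0.695,-0.942,0,0]}}

```text
t: 7.58
eef_pos: [0.4977, -0.4999, 0.2109]
ee_rot: [3.139, -0.007, -2.967]
force: [-0.8, -0.7, -2.3]
width: 0.0516
gripper_force: 24.9
```

```bash
python3 lg.py
```

```text
7.58 q [-0.511  0.434  0.039  0.003 -1.183 -0.887] p [ 0.4977 -0.4999  0.2109] R
 [[-0.985 -0.174 -0.007]
 [-0.174  0.985  0.001]
 [ 0.007  0.002 -1.   ]] [-0.8 -0.7 -2.3] 0.0516 24.9
```

Request:
{"op": "arm_command", "data": {"series": [0,0.004,0,0,0,0.4,0,0,0.004,0,0,0,0.9,0,0,0.004,0,0,0,1,0,0,0.004,0,0,0,1,0]}}

```text
t: 8.07
eef_pos: [0.4981, -0.5003, 0.1135]
ee_rot: [-3.141, -0.012, -2.966]
force: [-0.5, 0.3, -1.9]
width: 0.052
gripper_force: 24.9
```

Request:
{"op": "arm_command", "data": {"series": [0,0,0,0,0,0.15,0,0,0,0,0,0,0.22,0,0,0,0,0,0,0.24,0,0,0,0,0,0,0.24,0,0,0,0,0,0,0.24,0]}}

```text
t: 8.7
eef_pos: [0.498, -0.5006, 0.0901]
ee_rot: [-3.141, -0.01, -2.967]
force: [0.1, 0.1, -3.2]
width: 0.052
gripper_force: 24.9
```

```bash
python3 lg.py
```

```text
8.7 q [-0.509  0.532 -0.096  0.009 -0.95  -0.892] p [ 0.498  -0.5006  0.0901] R
 [[-0.985 -0.174 -0.01 ]
 [-0.174  0.985 -0.003]
 [ 0.01  -0.001 -1.   ]] [ 0.1  0.1 -3.2] 0.052 24.9
```

Request:
{"op": "arm_command", "data": {"series": [0,-0.006,0,0,0,0.03,0,0,-0.006,0,0,0,0.05,0,0,-0.006,0,0,0,0.05,0,0,-0.006,0,0,0,0.055,0]}}

```text
t: 9.2
eef_pos: [0.4978, -0.5005, 0.0841]
ee_rot: [-3.141, -0.002, -2.967]
force: [-0.2, 0.4, -3.5]
width: 0.0518
gripper_force: 24.9
```

Request:
{"op": "arm_command", "data": {"series": [0,0,0,0,0,0,0.68,0,0,0,0,0,0,1,0,0,0,0,0,0,1,0,0,0,0,0,0,1,0,0,0,0,0,0,1]}}

```text
t: 9.82
eef_pos: [0.4977, -0.5004, 0.0841]
ee_rot: [-3.141, -0.001, -2.967]
force: [0.5, 0.5, 0.7]
width: 0.087
gripper_force: 0.0
```

```bash
python3 lg.py
```

```text
9.82 q [-0.512  0.535 -0.103  0.002 -0.933 -0.885] p [ 0.4977 -0.5004  0.0841] R
 [[-0.985 -0.174 -0.001]
 [-0.174  0.985 -0.001]
 [ 0.001 -0.001 -1.   ]] [0.5 0.5 0.7] 0.087 0.0
```

Request:
{"op": "arm_command", "data": {"series": [0,0,0,0,0,-0.3,1,0,0,0,0,0,-0.8,1,0,0,0,0,0,-1,1]}}

```text
t: 10.2
eef_pos: [0.4989, -0.5012, 0.1877]
ee_rot: [-3.138, 0.001, -2.967]
force: [0.2, -0.2, -0.2]
width: 0.0877
gripper_force: 0.0
```

Request:
{"op": "arm_command", "data": {"series": [0,0,0,0,0,-0.5,1,0,0,0,0,0,-1,1]}}

```text
t: 10.45
eef_pos: [0.4977, -0.5001, 0.2854]
ee_rot: [-3.141, -0.002, -2.967]
force: [1.5, -1.4, 0.5]
width: 0.0876
gripper_force: 0.0
```

Request:
{"op": "arm_command", "data": {"series": [0,-0.1,0,0.4,0,0,1,0,-0.2,0,0.8,0,0,1,0,-0.32,0,1,0,0,1,0,-0.44,0,1,0,0,1,0,-0.5,0,1,0,0,1,0,-0.5,0,1,0,0,1]}}

```text
t: 11.2
eef_pos: [0.3975, -0.5187, 0.2833]
ee_rot: [3.14, 0.784, -2.972]
force: [-0.0, -0.1, 0.4]
width: 0.0878
gripper_force: 0.0
```

Request:
{"op": "arm_command", "data": {"series": [0,-0.1,0,0,0,0,1,0,-0.2,0,0,0,0,1,0,-0.3,0,0,0,0,1,0,-0.4,0,0,0,0,1,0,-0.5,0,0,0,0,1,0,-0.5,0,0,0,0,1,0,-0.5,0,0,0,0,1]}}

```text
t: 12.08
eef_pos: [0.4002, -0.5174, 0.2844]
ee_rot: [-2.938, 1.565, -2.761]
force: [0.2, 0.2, 1.5]
width: 0.0876
gripper_force: 0.0
```

```bash
python3 lg.py; python3 - <<'E'
from h import *
a=arm.grab_frame("scene"); b=arm.grab_frame("top")
cv2.imwrite("pics/st1.png",np.hstack([cv2.resize(a[:260,:350],(400,297)),cv2.resize(b[80:,240:],(400,447))[:297]]) )
E
```

```text
12.07 q [-1.469  0.551 -0.066 -1.522 -1.629  0.621] p [ 0.4002 -0.5174  0.2844] R
 [[-0.006 -0.176  0.984]
 [-0.002  0.984  0.176]
 [-1.    -0.001 -0.006]] [0.2 0.2 1.5] 0.0876 0.0
```

View pics/st1.png

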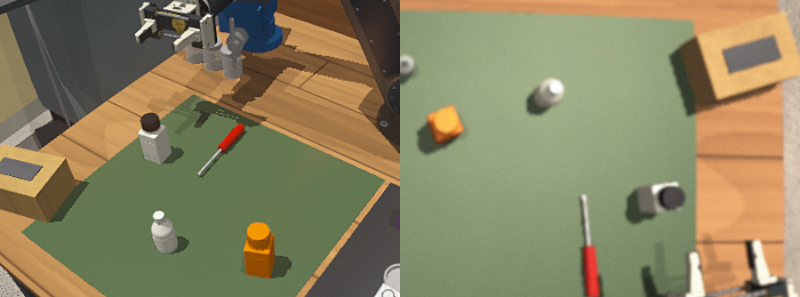

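Bottle stands at (154,140) in the left view, undisturbed. Cups at about (200,60) sit near the wrist's path, so I'll locate them before descending.

```bash
python3 - <<'E'
from h import *
print(ray("scene",[(203,68),(187,61),(170,53),(225,43),(246,33)],0).round(3))
print(ray("scene",[(203,20)],.1).round(3), ray("top",[(425,345),(437,340),(470,340),(425,370),(415,384)],.08).round(3))
E
```

```text
[[ 0.123 -0.553]
 [ 0.12  -0.627]
 [ 0.113 -0.712]
 [-0.049 -0.585]
 [-0.152 -0.562]]
[[-0.001 -0.642]] [[ 0.131 -0.524]
 [ 0.145 -0.559]
 [ 0.141 -0.66 ]
 [ 0.059 -0.527]
 [ 0.019 -0.5  ]]
```

Cups stand at (0.10–0.14, -0.55…-0.71), where the wrist would go. I'll move the bottle further out, to (0.63, -0.47) at yaw 20°, using the top grasp again.

Request:
{"op": "arm_command", "data": {"series": [0,0.1,0,0,0,0.3,1,0,0.2,0,0,0,0.6,1,0,0.3,0,0,0,1,1,0,0.4,0,0,0,1,1,0,0.5,0,0,0,1,1,0,0.5,0,0,0,1,1]}}

```text
t: 12.92
eef_pos: [0.5015, -0.4987, 0.2912]
ee_rot: [-3.125, 0.786, -2.95]
force: [0.8, 1.0, -0.0]
width: 0.0876
gripper_force: 0.0
```

Request:
{"op": "arm_command", "data": {"series": [0,0.1,0,0,0,0,1,0,0.2,0,0,0,0,1,0,0.3,0,0,0,0,1,0,0.4,0,0,0,0,1,0,0.5,0,0,0,0,1,0,0.5,0,0,0,0,1,0,0.5,0,0,0,0,1]}}

```text
t: 13.8
eef_pos: [0.4981, -0.4999, 0.2846]
ee_rot: [-3.141, 0.002, -2.967]
force: [-0.5, -0.9, 0.3]
width: 0.0875
gripper_force: 0.0
```

```bash
python3 lg.py
```

```text
13.8 q [-5.12e-01  3.91e-01  1.42e-01 -1.00e-03 -1.32e+00 -8.84e-01] p [ 0.4981 -0.4999  0.2846] R
 [[-0.985 -0.174  0.002]
 [-0.174  0.985 -0.   ]
 [-0.002 -0.    -1.   ]] [-0.5 -0.9  0.3] 0.0875 0.0
```

Request:
{"op": "arm_command", "data": {"series": [0,0,0,0,0,0.4,1,0,0,0,0,0,0.9,1,0,0,0,0,0,1,1]}}

```text
t: 14.18
eef_pos: [0.4953, -0.4998, 0.1817]
ee_rot: [3.138, -0.003, -2.969]
force: [0.1, 1.0, 1.2]
width: 0.0875
gripper_force: 0.0
```

Request:
{"op": "arm_command", "data": {"series": [0,0,0,0,0,0.5,1,0,0,0,0,0,1,1,0,0,0,0,0,1,1,0,0,0,0,0,1,0.6,0,0,0,0,0,1,0,0,0,0,0,0,1,0,0,0,0,0,0,1,0,0,0,0,0,0,1,0]}}

```text
t: 15.18
eef_pos: [0.4981, -0.5005, 0.085]
ee_rot: [-3.14, -0.001, -2.967]
force: [-0.2, 0.9, 5.2]
width: 0.0518
gripper_force: 24.9
```

Request:
{"op": "arm_command", "data": {"series": [0,0,0,0,0,0,0,0,0,0,0,0,0,0,0,0,0,0,0,-0.2,0,0,0,0,0,0,-0.5,0,0,0,0,-0.3,0,-0.5,0,0,0,0,-0.675,0.03,-0.5,0]}}

```text
t: 15.92
eef_pos: [0.5636, -0.4858, 0.134]
ee_rot: [3.142, -0.002, -2.969]
force: [0.1, 0.7, -2.8]
width: 0.0516
gripper_force: 24.9
```

Request:
{"op": "arm_command", "data": {"series": [0,0,-0.06,-0.4,0.03,0,0,0,0,-0.111,-0.675,0.03,0,0,0,0,-0.111,-0.675,0.03,0.2,0,0,0,-0.111,-0.675,0.03,0.4,0,0,0,-0.111,-0.675,0.03,0.45,0,0,0,-0.111,-0.675,0.03,0.45,0]}}

```text
t: 16.68
eef_pos: [0.6287, -0.4714, 0.0882]
ee_rot: [3.141, -0.003, -2.794]
force: [-0.7, -0.2, -1.8]
width: 0.052
gripper_force: 24.9
```

```bash
python3 lg.py
```

```text
16.68 q [-0.396  0.647  0.116  0.002 -1.042 -0.827] p [ 0.6287 -0.4714  0.0882] R
 [[-0.94  -0.341 -0.003]
 [-0.341  0.94  -0.   ]
 [ 0.003  0.001 -1.   ]] [-0.7 -0.2 -1.8] 0.052 24.9
```

Request:
{"op": "arm_command", "data": {"series": [0,0,0,0,0,0.02,0,0,0,0,0,0,0.035,0,0,0,0,0,0,0.035,0,0,0,0,0,0,0.035,0.68,0,0,0,0,0,0.035,1,0,0,0,0,0,0.035,1,0,0,0,0,0,0.035,1]}}

```text
t: 17.55
eef_pos: [0.6297, -0.4711, 0.0856]
ee_rot: [-3.141, -0.001, -2.793]
force: [1.2, 0.8, 1.1]
width: 0.0836
gripper_force: 0.0
```

Request:
{"op": "arm_command", "data": {"series": [0,0,0,0,0,-0.3,1,0,0,0,0,0,-0.8,1,0,0,0,0,0,-1,1]}}

```text
t: 17.92
eef_pos: [0.6309, -0.4719, 0.1895]
ee_rot: [-3.137, 0.001, -2.792]
force: [-0.5, -0.2, -0.4]
width: 0.0876
gripper_force: 0.0
```

Request:
{"op": "arm_command", "data": {"series": [0,0,0,0,0,-0.5,1,0,0,0,0,0,-1,1]}}

```text
t: 18.18
eef_pos: [0.6295, -0.4707, 0.2862]
ee_rot: [3.141, -0.002, -2.793]
force: [1.1, -0.4, 0.2]
width: 0.0875
gripper_force: 0.0
```

Request:
{"op": "arm_command", "data": {"series": [0,-0.1,0,0.4,0,0,1,0,-0.2,0,0.8,0,0,1,0,-0.32,0,1,0,0,1,0,-0.44,0,1,0,0,1,0,-0.5,0,1,0,0,1,0,-0.5,0,1,0,0,1]}}

```text
t: 18.92
eef_pos: [0.5338, -0.5065, 0.2842]
ee_rot: [3.139, 0.784, -2.799]
force: [0.4, 0.2, 0.2]
width: 0.0875
gripper_force: 0.0
```

Request:
{"op": "arm_command", "data": {"series": [0,-0.1,0,0,0,0,1,0,-0.2,0,0,0,0,1,0,-0.3,0,0,0,0,1,0,-0.4,0,0,0,0,1,0,-0.5,0,0,0,0,1,0,-0.5,0,0,0,0,1,0,-0.5,0,0,0,0,1]}}

```text
t: 19.8
eef_pos: [0.5368, -0.5047, 0.2858]
ee_rot: [-2.954, 1.565, -2.603]
force: [0.3, 0.0, 1.1]
width: 0.0872
gripper_force: 0.0
```

```bash
python3 lg.py; python3 - <<'E'
from h import *
a=arm.grab_frame("scene"); 
cv2.imwrite("pics/st2.png",cv2.resize(a[:260,:350],(800,594)))
E
```

```text
19.8 q [-1.252  0.628  0.104 -1.549 -1.596  0.525] p [ 0.5368 -0.5047  0.2858] R
 [[-0.005 -0.344  0.939]
 [-0.003  0.939  0.344]
 [-1.    -0.001 -0.006]] [0.3 0.  1.1] 0.0872 0.0
```

View pics/st2.png

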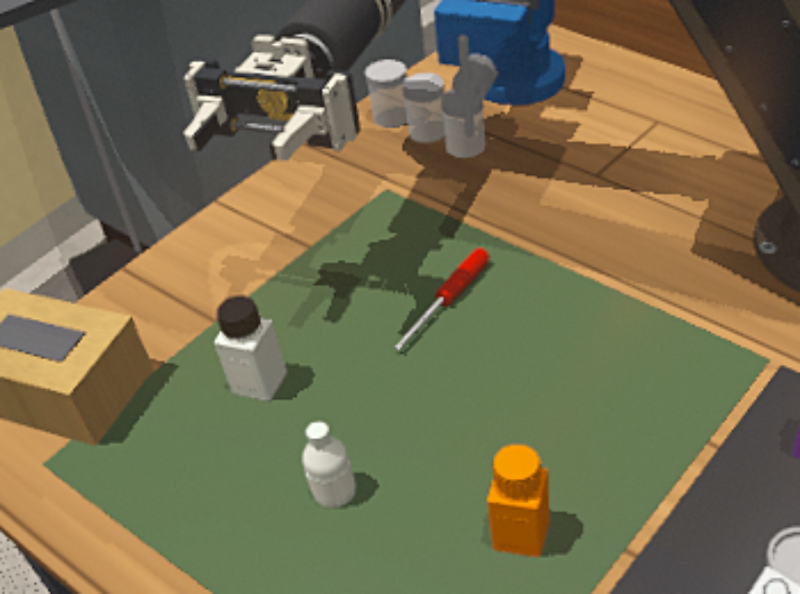

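The bottle stands at (250,350) and the gripper is level at (270,100). The wrist cylinder is about 90 mm across and the cups are clear. Next I'll descend gradually.

Request:
{"op": "arm_command", "data": {"series": [0,0,0,0.4,0,0,1,0,0,0,0.9,0,0,1,0,0,0,1,0,0,1]}}

```text
t: 20.23
eef_pos: [0.5364, -0.5039, 0.1842]
ee_rot: [2.714, 1.567, 3.066]
force: [-0.6, -0.5, 0.7]
width: 0.0873
gripper_force: 0.0
```

Request:
{"op": "arm_command", "data": {"series": [0,0,0,0.3,0,0,1,0,0,0,0.6,0,0,1,0,0,0,0.8,0,0,1,0,0,0,0.8,0,0,1,0,0,0,0.8,0,0,1]}}

```text
t: 20.85
eef_pos: [0.536, -0.5057, 0.1073]
ee_rot: [-2.115, 1.568, -1.765]
force: [-1.0, -0.2, -0.0]
width: 0.0878
gripper_force: 0.0
```

```bash
python3 lg.py; python3 - <<'E'
from h import *
print(arm.get_state()['joint_efforts'].round(1))
a=arm.grab_frame("scene"); 
cv2.imwrite("pics/st3.png",cv2.resize(a[:180,60:300],(800,600)))
E
```

```text
20.85 q [-1.253  0.9    0.105 -1.547 -1.592  0.797] p [ 0.536  -0.5057  0.1073] R
 [[-0.001 -0.342  0.94 ]
 [-0.003  0.94   0.342]
 [-1.    -0.003 -0.002]] [-1.  -0.2 -0. ] 0.0878 0.0
[  0.1 -79.7  16.2  -2.2  -2.4   0. ]
```

View pics/st3.png

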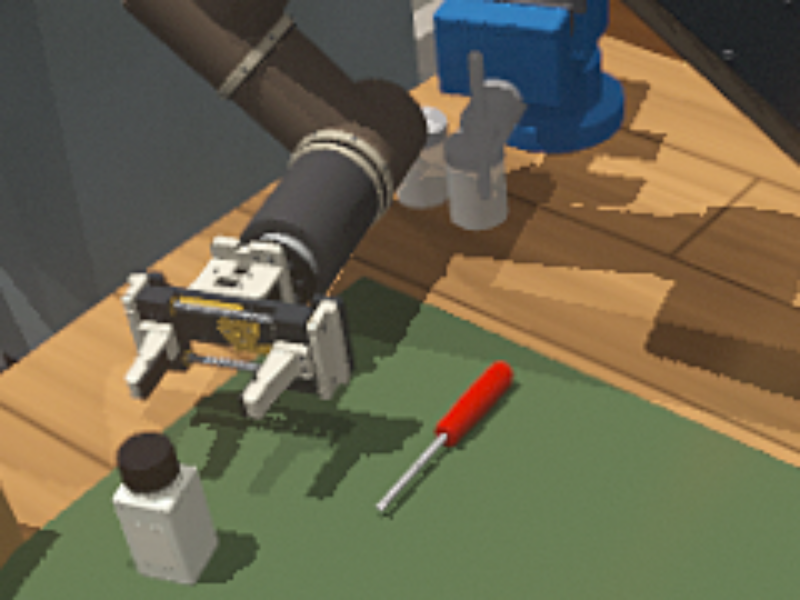

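Wrist housing at (340,150) is rounded and about as thick as the gripper, with room below. Continuing down to 63 mm.

Request:
{"op": "arm_command", "data": {"series": [0,0,0,0.15,0,0,1,0,0,0,0.3,0,0,1,0,0,0,0.3,0,0,1]}}

```text
t: 21.28
eef_pos: [0.5354, -0.5046, 0.0732]
ee_rot: [2.029, 1.567, 2.378]
force: [-0.1, 0.2, -0.8]
width: 0.0877
gripper_force: 0.0
```

Request:
{"op": "arm_command", "data": {"series": [0,0,0,0.08,0,0,1,0,0,0,0.14,0,0,1,0,0,0,0.14,0,0,1,0,0,0,0.14,0,0,1]}}

```text
t: 21.78
eef_pos: [0.5357, -0.5053, 0.0617]
ee_rot: [-2.838, 1.569, -2.489]
force: [-0.1, 0.7, 0.0]
width: 0.0876
gripper_force: 0.0
```

```bash
python3 lg.py; python3 -c "
from h import *
print(arm.get_state()['joint_efforts'].round(1))"
```

```text
21.77 q [-1.253  0.973  0.122 -1.546 -1.59   0.852] p [ 0.5357 -0.5053  0.0617] R
 [[-0.001 -0.342  0.94 ]
 [-0.001  0.94   0.342]
 [-1.    -0.    -0.001]] [-0.1  0.7  0. ] 0.0876 0.0
[ -0.  -82.5  14.8  -2.1  -2.5   0. ]
```

Request:
{"op": "arm_command", "data": {"series": [0,0,0,0,0,0.3,1,0,0,0,0,0,0.7,1,0,0,0,0,0,0.97,1,0,0,0,0,0,0.97,1,0,0,0,0,0,0.97,0.65,0,0,0,0,0,0.97,0,0,0,0,0,0,0.97,0,0,0,0,0,0,0.97,0], "force": 30}}

```text
t: 22.78
eef_pos: [0.6264, -0.4726, 0.0614]
ee_rot: [-2.989, 1.569, -2.641]
force: [-0.1, 0.2, -0.7]
width: 0.0532
gripper_force: 0.8
```

Request:
{"op": "arm_command", "data": {"series": [0,0,0,0,0,0,0,0,0,0,0,0,0,0,0,0,0,0,0,0,0]}}

```text
t: 23.15
eef_pos: [0.6267, -0.4723, 0.0614]
ee_rot: [-2.96, 1.569, -2.611]
force: [-2.3, -1.4, 0.4]
width: 0.0517
gripper_force: 29.9
```

```bash
python3 lg.py
```

```text
23.15 q [-1.133  0.976  0.129 -1.637 -1.51   0.849] p [ 0.6267 -0.4723  0.0614] R
 [[-0.001 -0.342  0.94 ]
 [-0.001  0.94   0.342]
 [-1.    -0.    -0.002]] [-2.3 -1.4  0.4] 0.0517 29.9
```

Firm grip. Now lift, then roll 180°.

Request:
{"op": "arm_command", "data": {"series": [0,0,0,-0.15,0,0,0,0,0,0,-0.5,0,0,0,0,0,0,-0.9,0,0,0,0,0,0,-1,0,0,0]}}

```text
t: 23.65
eef_pos: [0.6275, -0.4724, 0.1655]
ee_rot: [-1.757, 1.565, -1.408]
force: [-0.9, -0.3, -4.0]
width: 0.0519
gripper_force: 29.9
```

Request:
{"op": "arm_command", "data": {"series": [0,0,0.06,0,0,0,0,0,0,0.16,0,0,0,0,0,0,0.27,0,0,0,0,0,0,0.38,0,0,0,0,0,0,0.5,0,0,0,0,0,0,0.6,0,0,0,0]}}

```text
t: 24.4
eef_pos: [0.6268, -0.4716, 0.1605]
ee_rot: [1.574, 0.621, 1.922]
force: [0.3, 0.3, -3.6]
width: 0.0517
gripper_force: 29.9
```

```bash
python3 lg.py
```

```text
24.4 q [-1.13   0.817  0.098 -1.629 -1.5   -0.229] p [ 0.6268 -0.4716  0.1605] R
 [[-0.279 -0.197  0.94 ]
 [ 0.764  0.548  0.342]
 [-0.582  0.813 -0.002]] [ 0.3  0.3 -3.6] 0.0517 29.9
```

Request:
{"op": "arm_command", "data": {"series": [0,0,0.1,0,0,0,0,0,0,0.22,0,0,0,0,0,0,0.34,0,0,0,0,0,0,0.45,0,0,0,0,0,0,0.57,0,0,0,0,0,0,0.7,0,0,0,0]}}

```text
t: 25.15
eef_pos: [0.6268, -0.4716, 0.1605]
ee_rot: [1.573, -0.461, 1.919]
force: [-0.5, -0.5, -3.1]
width: 0.052
gripper_force: 29.9
```

Request:
{"op": "arm_command", "data": {"series": [0,0,0.1,0,0,0,0,0,0,0.22,0,0,0,0,0,0,0.34,0,0,0,0,0,0,0.45,0,0,0,0,0,0,0.57,0,0,0,0,0,0,0.66,0,0,0,0,0,0,0.7,0,0,0,0,0,0,0.7,0,0,0,0]}}

```text
t: 26.15
eef_pos: [0.6269, -0.4717, 0.1607]
ee_rot: [1.696, -1.553, 1.795]
force: [0.0, 1.2, -3.7]
width: 0.0522
gripper_force: 29.9
```

```bash
python3 lg.py
```

```text
26.15 q [-1.13   0.817  0.098 -1.63  -1.5   -2.404] p [ 0.6269 -0.4717  0.1607] R
 [[-0.004  0.342  0.94 ]
 [ 0.017 -0.94   0.342]
 [ 1.     0.017 -0.002]] [ 0.   1.2 -3.7] 0.0522 29.9
```

Request:
{"op": "arm_command", "data": {"series": [0,0,0.011,-0.3,0,0,0,0,0,0.011,-0.65,0,0,0,0,0,0.011,-0.85,0,0,0,0,0,0.011,-0.93,0,0,0,0,0,0.011,-0.93,0,0,0,0,0,0.011,-0.93,0,0,0]}}

```text
t: 26.9
eef_pos: [0.6276, -0.4741, 0.0698]
ee_rot: [1.94, -1.568, 1.55]
force: [-0.5, -0.9, -2.2]
width: 0.052
gripper_force: 29.9
```

```bash
python3 lg.py
```

```text
26.9 q [-1.133  0.963  0.13  -1.636 -1.51  -2.303] p [ 0.6276 -0.4741  0.0698] R
 [[ 0.     0.342  0.94 ]
 [ 0.003 -0.94   0.342]
 [ 1.     0.003 -0.001]] [-0.5 -0.9 -2.2] 0.052 29.9
```

Request:
{"op": "arm_command", "data": {"series": [0,0,0.002,-0.03,0,0,0,0,0,0.002,-0.055,0,0,0,0,0,0.002,-0.055,0,0,0]}}

```text
t: 27.28
eef_pos: [0.6274, -0.4738, 0.0631]
ee_rot: [-2.095, -1.568, -0.698]
force: [-0.1, -0.1, -2.1]
width: 0.0518
gripper_force: 29.9
```

Request:
{"op": "arm_command", "data": {"series": [0,0,0,-0.01,0,0,0,0,0,0,-0.015,0,0,0,0,0,0,-0.02,0,0,0,0,0,0,-0.02,0,0,0]}}

```text
t: 27.78
eef_pos: [0.6273, -0.4738, 0.063]
ee_rot: [-0.414, -1.569, -2.378]
force: [-3.3, 0.2, 8.0]
width: 0.052
gripper_force: 29.9
```

```bash
python3 lg.py
```

```text
27.77 q [-1.133  0.976  0.133 -1.637 -1.513 -2.297] p [ 0.6273 -0.4738  0.063 ] R
 [[-0.001  0.343  0.939]
 [-0.001 -0.939  0.343]
 [ 1.    -0.001  0.001]] [-3.3  0.2  8. ] 0.052 29.9
```

The cap is on the mat (8 N upward). Release and hold still.

Request:
{"op": "arm_command", "data": {"series": [0,0,0,0.01,0,0,0,0,0,0,0.01,0,0,0,0,0,0,0.01,0,0,0.65,0,0,0,0.01,0,0,0.8,0,0,0,0.01,0,0,1,0,0,0,0.01,0,0,1,0,0,0,0.01,0,0,1,0,0,0,0.01,0,0,1]}}

```text
t: 28.78
eef_pos: [0.6273, -0.4737, 0.0619]
ee_rot: [-2.138, -1.568, -0.655]
force: [-0.8, -0.7, 1.1]
width: 0.0873
gripper_force: 0.0
```

Request:
{"op": "arm_command", "data": {"series": [0,0,0,0,0,0,1,0,0,0,0,0,0,1,0,0,0,0,0,0,1,0,0,0,0,0,0,1,0,0,0,0,0,0,1,0,0,0,0,0,0,1,0,0,0,0,0,0,1,0,0,0,0,0,0,1]}}

```text
t: 29.78
eef_pos: [0.6273, -0.4737, 0.0619]
ee_rot: [-2.125, -1.568, -0.668]
force: [-0.4, -0.5, 0.6]
width: 0.0875
gripper_force: 0.0
```

```bash
python3 lg.py; python3 - <<'E'
from h import *
a=arm.grab_frame("scene"); 
cv2.imwrite("pics/st4.png",cv2.resize(a[60:240,40:280],(800,600)))
E
```

```text
29.77 q [-1.133  0.976  0.132 -1.636 -1.51  -2.298] p [ 0.6273 -0.4737  0.0619] R
 [[ 0.002  0.342  0.94 ]
 [-0.002 -0.94   0.342]
 [ 1.    -0.002 -0.002]] [-0.4 -0.5  0.6] 0.0875 0.0
```

View pics/st4.png

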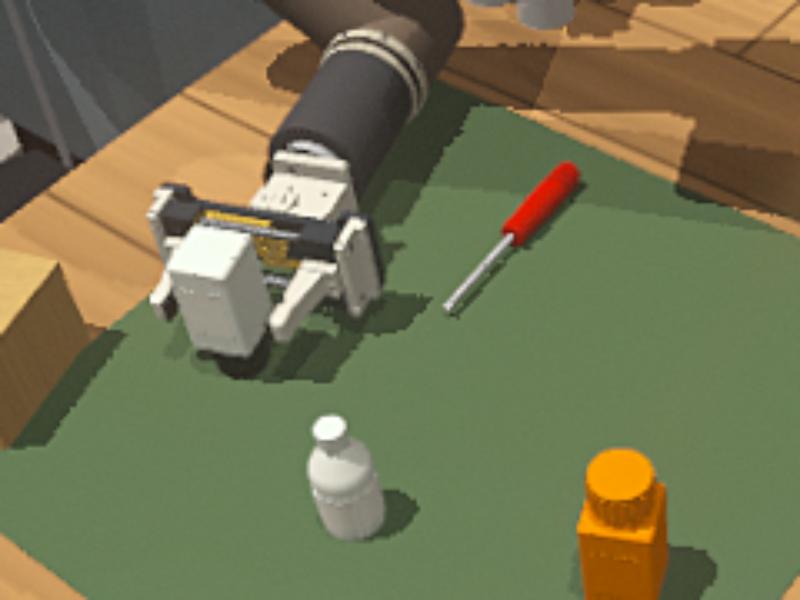

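The bottle at (220,290) stands free on its cap between the open fingers. Now regrasp, lift and roll back.

Request:
{"op": "arm_command", "data": {"series": [0,0,0,0,0,0,0.65,0,0,0,0,0,0,0.6,0,0,0,0,0,0,0,0,0,0,0,0,0,0,0,0,0,0,0,0,0,0,0,0,0,0,0,0,0,0,0,0,0,0,0], "force": 30}}

```text
t: 30.7
eef_pos: [0.6274, -0.4736, 0.0619]
ee_rot: [-2.126, -1.568, -0.667]
force: [0.5, 0.3, -0.9]
width: 0.0518
gripper_force: 30.0
```

Request:
{"op": "arm_command", "data": {"series": [0,0,0,0,0,0,0,0,0,0,0.15,0,0,0,0,0,0,0.5,0,0,0,0,0,0,0.9,0,0,0,0,0,0,1,0,0,0]}}

```text
t: 31.32
eef_pos: [0.6279, -0.4745, 0.166]
ee_rot: [1.944, -1.568, 1.546]
force: [-0.1, 0.6, -3.6]
width: 0.0518
gripper_force: 30.0
```

Request:
{"op": "arm_command", "data": {"series": [0,0,-0.06,0,0,0,0,0,0,-0.16,0,0,0,0,0,0,-0.27,0,0,0,0,0,0,-0.38,0,0,0,0,0,0,-0.5,0,0,0,0,0,0,-0.6,0,0,0,0]}}

```text
t: 32.08
eef_pos: [0.6273, -0.4736, 0.161]
ee_rot: [1.574, -0.626, 1.918]
force: [0.3, 0.5, -2.4]
width: 0.0519
gripper_force: 30.0
```

Request:
{"op": "arm_command", "data": {"series": [0,0,-0.1,0,0,0,0,0,0,-0.22,0,0,0,0,0,0,-0.34,0,0,0,0,0,0,-0.45,0,0,0,0,0,0,-0.57,0,0,0,0,0,0,-0.7,0,0,0,0]}}

```text
t: 32.83
eef_pos: [0.6273, -0.4736, 0.161]
ee_rot: [1.574, 0.456, 1.921]
force: [0.3, -0.7, -3.2]
width: 0.0518
gripper_force: 30.0
```

Request:
{"op": "arm_command", "data": {"series": [0,0,-0.1,0,0,0,0,0,0,-0.22,0,0,0,0,0,0,-0.34,0,0,0,0,0,0,-0.45,0,0,0,0,0,0,-0.57,0,0,0,0,0,0,-0.66,0,0,0,0,0,0,-0.7,0,0,0,0,0,0,-0.7,0,0,0,0]}}

```text
t: 33.83
eef_pos: [0.6274, -0.4736, 0.1612]
ee_rot: [1.672, 1.549, 2.021]
force: [0.6, 0.6, -3.4]
width: 0.0521
gripper_force: 30.0
```

```bash
python3 lg.py
```

```text
33.83 q [-1.131  0.817  0.102 -1.629 -1.5    0.695] p [ 0.6274 -0.4736  0.1612] R
 [[-0.01  -0.342  0.94 ]
 [ 0.02   0.94   0.342]
 [-1.     0.022 -0.002]] [ 0.6  0.6 -3.4] 0.0521 30.0
```

Request:
{"op": "arm_command", "data": {"series": [0,0,-0.014,0.3,0,0,0,0,0,-0.014,0.65,0,0,0,0,0,-0.014,0.85,0,0,0,0,0,-0.014,0.93,0,0,0,0,0,-0.014,0.93,0,0,0,0,0,-0.014,0.93,0,0,0]}}

```text
t: 34.58
eef_pos: [0.6271, -0.4726, 0.0703]
ee_rot: [-1.862, 1.567, -1.513]
force: [0.0, -0.2, -2.9]
width: 0.052
gripper_force: 30.0
```

Request:
{"op": "arm_command", "data": {"series": [0,0,0,0.03,0,0,0,0,0,0,0.05,0,0,0,0,0,0,0.055,0,0,0,0,0,0,0.055,0,0,0]}}

```text
t: 35.08
eef_pos: [0.6268, -0.4721, 0.0634]
ee_rot: [-2.308, 1.568, -1.959]
force: [-0.2, 0.0, -3.3]
width: 0.0522
gripper_force: 30.0
```

```bash
python3 lg.py
```

```text
35.08 q [-1.133  0.972  0.128 -1.637 -1.51   0.848] p [ 0.6268 -0.4721  0.0634] R
 [[-0.001 -0.342  0.94 ]
 [-0.002  0.94   0.342]
 [-1.    -0.002 -0.002]] [-0.2  0.  -3.3] 0.0522 30.0
```

Request:
{"op": "arm_command", "data": {"series": [0,0,0,0.014,0,0,0,0,0,0,0.016,0,0,0,0,0,0,0.016,0,0,0.65,0,0,0,0.012,0,0,0.8,0,0,0,0.012,0,0,1,0,0,0,0.012,0,0,1,0,0,0,0.012,0,0,1]}}

```text
t: 35.95
eef_pos: [0.6268, -0.4721, 0.0622]
ee_rot: [-2.287, 1.568, -1.938]
force: [0.3, -1.2, -0.2]
width: 0.0866
gripper_force: 0.0
```

Request:
{"op": "arm_command", "data": {"series": [0,0,0,0,0,-0.3,1,0,0,0,0,0,-0.7,1,0,0,0,0,0,-1,1,0,0,0,-0.3,0,-1,1,0,0,0,-0.8,0,-1,1,0,0,0,-1,0,-1,1]}}

```text
t: 36.7
eef_pos: [0.5323, -0.5073, 0.1656]
ee_rot: [-1.791, 1.565, -1.443]
force: [-0.5, -1.0, 0.7]
width: 0.0878
gripper_force: 0.0
```

Request:
{"op": "arm_command", "data": {"series": [0,0,0,-0.5,0,0,1,0,0,0,-1,0,0,1]}}

```text
t: 36.95
eef_pos: [0.5324, -0.506, 0.263]
ee_rot: [-3.022, 1.569, -2.674]
force: [0.4, -0.4, 0.6]
width: 0.0878
gripper_force: 0.0
```

Request:
{"op": "arm_command", "data": {"series": [0,0.1,0,-0.2,0,0.3,1,0,0.2,0,-0.2,0,0.6,1,0,0.3,0,-0.2,0,1,1,0,0.4,0,-0.2,0,1,1,0,0.5,0,-0.2,0,1,1,0,0.5,0,-0.2,0,1,1]}}

```text
t: 37.7
eef_pos: [0.629, -0.47, 0.2852]
ee_rot: [-3.132, 0.783, -2.782]
force: [0.4, 0.7, -1.2]
width: 0.0878
gripper_force: 0.0
```

Request:
{"op": "arm_command", "data": {"series": [0,0.1,0,0,0,0,1,0,0.2,0,0,0,0,1,0,0.3,0,0,0,0,1,0,0.4,0,0,0,0,1,0,0.5,0,0,0,0,1,0,0.5,0,0,0,0,1,0,0.5,0,0,0,0,1]}}

```text
t: 38.58
eef_pos: [0.6262, -0.4718, 0.2804]
ee_rot: [3.141, -0.001, -2.793]
force: [-0.1, -0.4, 0.7]
width: 0.0874
gripper_force: 0.0
```

```bash
python3 lg.py
```

```text
38.58 q [-0.399  0.53   0.354  0.    -1.396 -0.824] p [ 0.6262 -0.4718  0.2804] R
 [[-0.94  -0.341 -0.002]
 [-0.341  0.94   0.001]
 [ 0.001  0.001 -1.   ]] [-0.1 -0.4  0.7] 0.0874 0.0
```

Request:
{"op": "arm_command", "data": {"series": [0,0,0,-0.034,-0.005,0.4,1,0,0,0,-0.034,-0.005,0.9,1,0,0,0,-0.034,-0.005,1,1]}}

```text
t: 38.95
eef_pos: [0.6271, -0.4712, 0.1784]
ee_rot: [3.138, -0.004, -2.795]
force: [0.1, -0.7, 0.5]
width: 0.0876
gripper_force: 0.0
```

Request:
{"op": "arm_command", "data": {"series": [0,0,0,0,0,0.5,1,0,0,0,0,0,0.96,1,0,0,0,0,0,0.96,1,0,0,0,0,0,0.96,0.6,0,0,0,0,0,0.96,0,0,0,0,0,0,0.96,0,0,0,0,0,0,0.96,0,0,0,0,0,0,0.96,0], "force": 25}}

```text
t: 39.95
eef_pos: [0.6304, -0.4714, 0.0871]
ee_rot: [-3.139, -0.001, -2.792]
force: [-0.3, 1.1, 5.4]
width: 0.0521
gripper_force: 25.0
```

Request:
{"op": "arm_command", "data": {"series": [0,0,0,0,0,0,0,0,0,0,0,0,0,0,0,0,0,0,0,-0.2,0,0,0,0,0,0,-0.6,0,0,0,0,0,0,-1,0]}}

```text
t: 40.58
eef_pos: [0.63, -0.4711, 0.1874]
ee_rot: [-3.141, -0.002, -2.793]
force: [1.0, -0.6, -3.0]
width: 0.0516
gripper_force: 25.0
```

Request:
{"op": "arm_command", "data": {"series": [0,0,0,0,0,-0.5,0,0,0,0,0,0,-0.8,0,0,0,0,0,0,-0.8,0]}}

```text
t: 40.95
eef_pos: [0.6312, -0.4717, 0.2706]
ee_rot: [-3.135, 0.002, -2.793]
force: [0.2, 0.6, -3.7]
width: 0.0518
gripper_force: 25.0
```

```bash
python3 lg.py
```

```text
40.95 q [-0.394  0.535  0.34   0.003 -1.369 -0.828] p [ 0.6312 -0.4717  0.2706] R
 [[-0.94  -0.342  0.004]
 [-0.342  0.94  -0.005]
 [-0.002 -0.006 -1.   ]] [ 0.2  0.6 -3.7] 0.0518 25.0
```

Request:
{"op": "arm_command", "data": {"series": [0,0,0,-0.1,0.25,0,0,0,0,0,-0.29,0.75,0,0,0,0,0,-0.387,1,0,0]}}

```text
t: 41.32
eef_pos: [0.6319, -0.3613, 0.2646]
ee_rot: [3.141, -0.003, -2.792]
force: [0.4, -0.5, -2.5]
width: 0.0519
gripper_force: 25.0
```

Request:
{"op": "arm_command", "data": {"series": [0,0,0,-0.19,0.5,0,0,0,0,0,-0.387,1,0,0]}}

```text
t: 41.58
eef_pos: [0.6341, -0.2552, 0.2646]
ee_rot: [-3.141, -0.003, -2.794]
force: [0.4, 0.5, -2.4]
width: 0.0518
gripper_force: 25.0
```

Request:
{"op": "arm_command", "data": {"series": [0,0,0,-0.19,0.5,0,0,0,0,0,-0.387,1,0,0]}}

```text
t: 41.82
eef_pos: [0.6363, -0.1477, 0.2647]
ee_rot: [-3.14, -0.003, -2.793]
force: [1.1, 0.3, -3.3]
width: 0.0518
gripper_force: 25.0
```

Request:
{"op": "arm_command", "data": {"series": [0,0,0,-0.19,0.5,0,0,0,0,0,-0.387,1,0,0]}}

```text
t: 42.08
eef_pos: [0.6384, -0.0405, 0.2645]
ee_rot: [-3.14, -0.003, -2.793]
force: [1.7, -0.0, -2.7]
width: 0.052
gripper_force: 25.0
```

Request:
{"op": "arm_command", "data": {"series": [0,0,0,-0.19,0.5,0,0,0,0,0,-0.387,1,0,0]}}

```text
t: 42.32
eef_pos: [0.6406, 0.0666, 0.2643]
ee_rot: [-3.14, -0.003, -2.793]
force: [0.4, -0.1, -2.3]
width: 0.0516
gripper_force: 25.0
```

Request:
{"op": "arm_command", "data": {"series": [0,0,0.04,-0.19,0.5,0,0,0,0,0.08,-0.35,0.9,0,0,0,0,0.1,-0.387,1,0,0,0,0,0.1,-0.387,1,0,0,0,0,0.1,-0.387,1,0,0]}}

```text
t: 42.95
eef_pos: [0.6432, 0.1715, 0.2643]
ee_rot: [-3.139, -0.002, -2.949]
force: [0.2, -0.5, -2.8]
width: 0.0517
gripper_force: 25.0
```

```bash
python3 lg.py; python3 - <<'E'
from h import *
def proj(n,P):
    m=arm.camera_model(n); T=np.linalg.inv(np.array(m['pose'])); f=192/np.tan(np.radians(m['fovy'])/2)
    return cv2.projectPoints(np.array(P),cv2.Rodrigues(T[:3,:3])[0],T[:3,3],np.array([[f,0,m['cx']],[0,f,m['cy']],[0,0,1]]),m['D'])[0][:,0]
# Offline refit of holder centre/yaw from first top+scene pictures, rim corners
from scipy.optimize import least_squares
top=crop([(85,122),(290,85),(322,290)],158,135,8); sc=crop([(140,32),(305,87),(255,239),(86,174)],282,262,5.333)
def C(v):
    c,s=np.cos(v[2]),np.sin(v[2]); return np.array([[v[0]+.037*(a*c-b*s),v[1]+.037*(a*s+b*c),.016] for a,b in((1,1),(1,-1),(-1,-1),(-1,1))])
r=least_squares(lambda v:np.r_[(proj("top",C(v))[:3]-top).ravel(),(proj("scene",C(v))[[2,3,0,1]]-sc).ravel()],[.6435,.172,.19])
print(r.x.round(4),r.fun.round(1)); rt=least_squares(lambda v:(proj("scene",C(v))[[2,3,0,1]]-sc).ravel(),[.6435,.172,.19]); print(rt.x.round(4))
im=arm.grab_frame("wrist"); cv2.imwrite("pics/w2.png",im)
E
```

```text
42.95 q [ 0.554  0.336  0.014  0.002 -1.252 -1.933] p [0.6432 0.1715 0.2643] R
 [[-0.982 -0.191 -0.002]
 [-0.191  0.982 -0.003]
 [ 0.002 -0.002 -1.   ]] [ 0.2 -0.5 -2.8] 0.0517 25.0
[0.6428 0.1725 0.1956] [-0.1  1.  -0.8  1.  -0.6  0.3 -0.5 -0.2  0.   0.4 -0.2  0.2 -1.2  0.7]
[0.6416 0.173  0.1981]
```

View pics/w2.png

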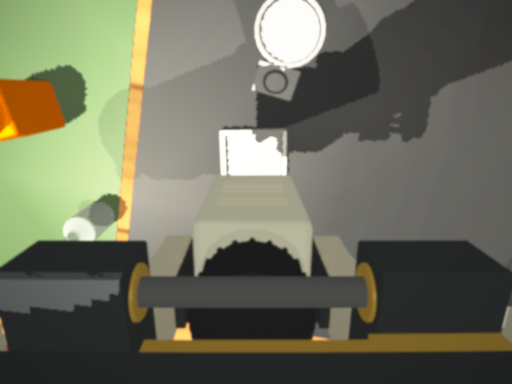

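The holder's far rim corners show at (220,129) and (287,130), parallel to the bottle. Quick check of these corners against the estimate.

```bash
python3 - <<'E'
from h import *
P=ray("wrist",[(219.5,128.5),(287.5,129.5)],.016); print(P, np.linalg.norm(P[0]-P[1]))
m=P.mean(0); c,s=np.cos(.1935),np.sin(.1935); print("centre",m+.037*np.array([c,s]))
E
```

```text
[[0.61295186 0.12741957]
 [0.59968575 0.20142938]] 0.07518936764326095
centre [0.64262828 0.17153938]
```

Centre (0.6426, 0.1715) matches within 1 mm. Lowering into the holder.

Request:
{"op": "arm_command", "data": {"series": [0,0,0,0,0,0.4,0,0,0,0,0,0,0.9,0,0,0,0,0,0,1,0,0,0,0,0,0,1,0]}}

```text
t: 43.5
eef_pos: [0.6439, 0.1714, 0.1653]
ee_rot: [-3.139, -0.001, -2.95]
force: [0.5, 0.4, -0.6]
width: 0.0515
gripper_force: 25.0
```

Request:
{"op": "arm_command", "data": {"series": [0,0,0,0,0,0.2,0,0,0,0,0,0,0.4,0,0,0,0,0,0,0.54,0,0,0,0,0,0,0.6,0,0,0,0,0,0,0.65,0,0,0,0,0,0,0.65,0,0,0,0,0,0,0.65,0]}}

```text
t: 44.38
eef_pos: [0.6437, 0.172, 0.1003]
ee_rot: [-3.14, -0.0, -2.95]
force: [0.0, -0.1, -3.4]
width: 0.0522
gripper_force: 25.0
```

```bash
python3 lg.py
```

```text
44.38 q [ 0.554  0.464 -0.187  0.002 -0.921 -1.934] p [0.6437 0.172  0.1003] R
 [[-0.982 -0.191 -0.   ]
 [-0.191  0.982 -0.002]
 [ 0.    -0.002 -1.   ]] [ 0.  -0.1 -3.4] 0.0522 25.0
```

Request:
{"op": "arm_command", "data": {"series": [0,0,0,0.005,0,0.02,0,0,0,0,0.005,0,0.045,0,0,0,0,0.005,0,0.065,0,0,0,0,0.005,0,0.075,0,0,0,0,0.005,0,0.08,0,0,0,0,0.005,0,0.08,0]}}

```text
t: 45.12
eef_pos: [0.6428, 0.1717, 0.0921]
ee_rot: [-3.139, -0.001, -2.95]
force: [-2.6, -0.2, 1.4]
width: 0.0517
gripper_force: 25.0
```

```bash
python3 lg.py
```

```text
45.12 q [ 0.554  0.471 -0.196  0.002 -0.905 -1.935] p [0.6428 0.1717 0.0921] R
 [[-0.982 -0.191 -0.001]
 [-0.191  0.982 -0.002]
 [ 0.001 -0.002 -1.   ]] [-2.6 -0.2  1.4] 0.0517 25.0
```

Contact with the floor at the expected height. Release, rise and look.

Request:
{"op": "arm_command", "data": {"series": [0,0,0,0,0,0.003,0,0,0,0,0,0,0.003,0.65,0,0,0,0,0,0,0.8,0,0,0,0,0,0,1,0,0,0,0,0,0,1,0,0,0,0,0,0,1]}}

```text
t: 45.88
eef_pos: [0.6429, 0.1717, 0.0917]
ee_rot: [-3.14, -0.001, -2.95]
force: [-0.1, 0.7, -1.1]
width: 0.0864
gripper_force: 0.0
```

Request:
{"op": "arm_command", "data": {"series": [0,0,0,0,0,-0.2,1,0,0,0,0,0,-0.5,1,0,0,0,0,0,-1,1]}}

```text
t: 46.25
eef_pos: [0.6419, 0.1715, 0.1909]
ee_rot: [-3.139, -0.005, -2.95]
force: [-0.0, 1.2, 0.5]
width: 0.0879
gripper_force: 0.0
```

Request:
{"op": "arm_command", "data": {"series": [0,0,0,0,0,-0.5,1,0,0,0,1,0,-1,1,0,0,0,1,0,-1,1,0,0,0,1,0,-1,1]}}

```text
t: 46.75
eef_pos: [0.5435, 0.1529, 0.2953]
ee_rot: [3.142, 0.004, -2.949]
force: [0.8, 0.5, -0.1]
width: 0.0876
gripper_force: 0.0
```

```bash
python3 lg.py; python3 - <<'E'
from h import *
a=arm.grab_frame("scene"); cv2.imwrite("pics/end.png",cv2.resize(a[130:340,100:380],(800,600)))
E
```

```text
46.75 q [ 0.622  0.147 -0.166  0.002 -1.254 -2.   ] p [0.5435 0.1529 0.2953] R
 [[-0.981 -0.192  0.004]
 [-0.192  0.981  0.001]
 [-0.004  0.    -1.   ]] [ 0.8  0.5 -0.1] 0.0876 0.0
```

View pics/end.png

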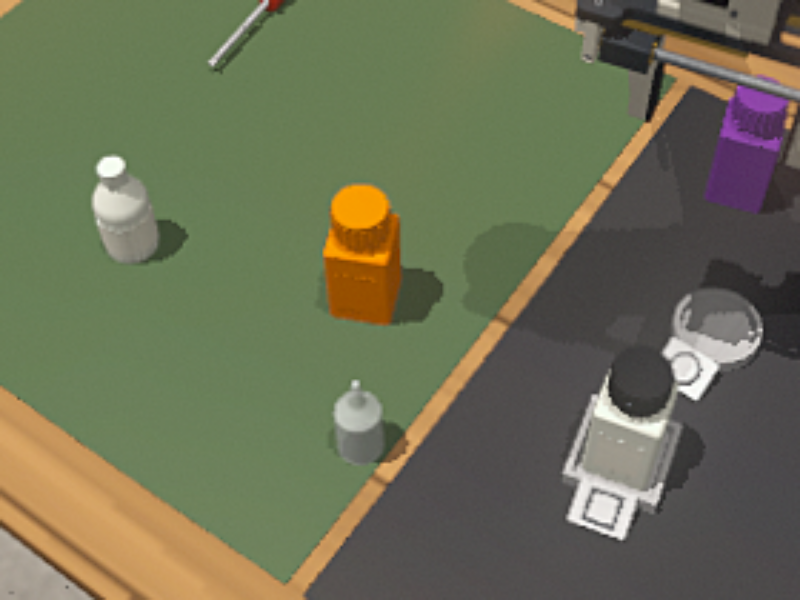

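The bottle stands upright in the square holder at (630,430), and the bystanders are undisturbed.

```bash
python3 -c "
from station import arm
print(arm.job_done())"
```

```text
the job is handed in; nothing more can be done
None
```

The square bottle stood released on its cap on the mat for over a second, and now stands upright and released in the square holder. The round bottle, dropper bottle and screwdriver look undisturbed, and the job was handed in at about 47 s; no verdict came back.

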